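Level the coil platform with a spirit level and hold the level down

ROBOT

A 6-joint arm with a two-finger parallel gripper is mounted at the origin on the work surface. World frame = base frame: x ahead of the robot, y to its left, z up, the work surface at z = 0. Lengths are in m, angles in rad, forces in N, time in s.
With the tool pointing down it reaches from about 0.3 to 0.875 m from the base axis. Payload 6.4 kg.
Tool frame: the origin (TCP) lies on the front face of the gripper's body, between the roots of the fingers; the fingertips stand 64 mm ahead of it and the grasp point (between the pads) lies r.tcp_to_grasp ahead of it (r.tcp_to_grasp is the distance from the TCP to the grasp point, in m); z points along the fingers, y is the line along which they close (so a half turn about z gives the same grasp; the last joint's range is limited). The gripper opens to 88 mm and grips with 3 to 60 N. Pads are 18 mm wide; open, the fingers measure 123 mm over their backs; the gripper's body (75 mm by 187 mm) begins 45 mm behind the grasp point.
Start: joints at [0.967, 0.181, 1.607, -0, 1.354, -0.206], TCP at [0.223, 0.53, 0.303] pointing down, gripper open.
Joint ranges: [-2.99, 2.99], [-0.89, 2.07], [0.3, 2.58], [-1.14, 4.28], [0, 2.63], [-3.12, 3.12]. Speed limits (rad/s): [2.57, 2.57, 3.01, 3.14, 3.14, 3.14].

INTERFACE

Orientations are given as a unit quaternion [x, y, z, w].
In Python, from workcell import monitor, viewer, r gives the robot as it stands.
- The arm moves only by the tool play_rows, never from a script. Its argument "motion" is a list of rows, each an object with "delta_pos": the shift along the tool's x, y, z normalised to -1 to 1, where 1 is 0.1 m, a list of three; "spin": the turn about the tool's z normalised to -1 to 1, where 1 is 360 degrees. In form: [{"delta_pos": [tx, ty, tz], "spin": spin}, ...]. A call has 1 to 5 rows; each row is the pose to reach, as a shift and turn from the pose commanded when the call began, along the tool's axes at that moment, turning the shorter way round; what a row does not reach only later rows make up. A row lasts 1/10 s, in which the tool goes at most 50 mm and 8.59 degrees, less where a joint would pass 70% of its speed; a pose out of reach is approached as far as the arm can. A call with a number of a shift or a turn outside -1 to 1 is refused whole. A call with a gripper value outside its range is refused whole. "jaw" is the closure, from 0 (fully open) to 1 (shut), set as the call begins (left out, the last holds). The fingers move at their own pace and stop on an object; "squeeze" is the grip in N (left out, the last holds). Time passes only in rows, so rows that repeat a pose let the fingers close. It gives the time, the measured TCP pose, the force, the opening and the grip force at its end, in the units of the state.
- monitor.sense(): the state, without advancing time (a new reading comes with each control period).
- viewer.camera(name): name is "side" or "top" or "wrist"; returns a dict with "img" (420x560x3 uint8, red, green, blue), "fov_y" (degrees; the focal length in pixels is half the picture's height over the tangent of half this angle, whatever the lens; pixels are square), "cx", "cy" (the principal point, pixels), "xyz" and "rotation" of the camera in the world; the wrist camera has in their place "hand_eye" (4x4, takes a point from camera to tool coordinates, whose origin is the TCP and whose axes are the flange's). Camera axes: x right, y down, z forward; pixel columns grow to the right and rows downward; lengths in m; the calibration is good to about 2 mm. A picture is of the moment at which its call begins: read the wrist's pose just before it. There is no depth.
- r.job_done(): hands the job in; it is judged then, once.
The state is a dict: "time": time; "joints": joint angles; "qvel": joint speeds; "joint_torque": joint torques, N m; "tcp_pos": TCP position; "tool_rot": TCP orientation; "ft_force": force on the tool from outside, world axes, zero at the start; "wrist_torque": the same for the moment, N m; "finger_gap": finger opening in m; "gripper_force": force on a finger pad.
Only numpy, scipy, OpenCV 4.12 (cv2) and the standard library are available. Lean on these libraries where they do the work, as an engineer would, in place of code of your own. Each camera call takes 0.05 s, during which the arm holds its last target. There are 200 camera calls.

TASK

Lay the spirit level flat on the bare strip of the coil platform, along the platform's length, and let go of it; then turn the knob of the platform's levelling foot until the bubble stands centred between the two lines. Finally press down on the level with the fingertips, firmly but not hard, so that a colleague can tighten the lock nut: the bubble stays centred, and the program finishes while still pressing the level onto the platform. Leave the other things on the bench where they are.

Things in the scene. Friction and masses are not known exactly. Their poses are not given: they have to be found in the camera images.
- level: Loose spirit level: plain aluminium bar, 150 mm long (x axis), 30 mm wide (y), 30 mm high (z), 0.31 to 0.42 kg. Origin: centre of its underside. A yellowish vial 56 mm long lies along x in the middle of its top; the flat top faces beside it, 28 to 75 mm from the middle, are for pressing. Gripped across its width. Either way round will do.
- bubble_mid (a point): Centre of the pale bubble (16 mm long) in the level's vial, 26 mm above the level's underside: how far it lies along the level's x axis from the level's origin is the reading; 0 is centred, 16 mm the most. Black lines 10.5 mm either side of the middle: between them means within 2.5 mm. It goes to the higher end, 1.8 mm per 0.001 rad of slope, and settles in about 1 s.
- platform: Coil platform, fixed on the bench: grey plate 180 (x) x 160 (y) x 10 mm, top 38 mm above the bench. Origin: centre of the plate's top; z up. Two rubber feet under the -x end, the levelling foot on a tongue at the +x end, which starts too low. On the +y half: a copper coil on a spool, 60 mm across, 50 mm high, at x -35, y 42 mm; two terminals 20 mm high at x 30, y 36 and 62. The -y half is bare.
- bay (a point): Middle of the bare strip of the platform, on the plate's top face (at x -10, y -42 mm in the platform's frame, whose axes it shares): the level goes here, its length along this x axis. Turning the foot moves the plate under 1 mm.
- screw_knob (a point): Centre of the round black knob of the levelling foot, at x 130, y 0 of the platform, 26 mm above the plate's top: 40 mm across, 22 mm high, lock nut below. Turns about the vertical against light friction, stays as left, rises with the plate (2 mm at most). Clockwise from above raises this end, 4 mm a turn: a level's bubble moves 6.4 mm per rad towards this end. Starts 0.8 to 2.2 rad short.
- switch: Black toggle switch on a varnished pine base 75 x 110 mm, 16 mm thick, 58 mm high in all: a bystander. Origin: centre of its underside.
- spare_coil: Loose copper coil on a spool, 60 mm across and 50 mm high: a bystander. Origin: centre of its underside.
- nail_bundle: Bundle of steel nails 100 mm long, clipped by a small bolt, lying down, 18 mm high: a bystander. Origin: centre of its underside.
- ring_magnet: White ceramic ring magnet, 44 mm across, 9 mm high, lying flat: a bystander. Origin: centre of its underside.
- alnico_magnet: Small alnico cylinder magnet, 16 mm across, 26 mm high, standing: a bystander. Origin: centre of its underside.
- iron_core: Dark laminated iron bar 120 x 25 x 25 mm, lying down: a bystander. Origin: centre of its underside.
- screwdriver: Screwdriver lying on the bench: a bystander.
Things that resemble listed ones, but are neither listed nor needed, are in the scene too. What is shaped like the level but brown, purple or turquoise is not meant.

How it is judged:
By the outcome, as a careful person would: the job done as asked, in the order asked, and still so for the second after the job is handed in, while the arm keeps its last pose, push and grip.
It also fails if it takes over 70 s, if anything falls off the work surface, if the arm or the gripper's body presses on something with over 40 N, if the wrist force passes 120 N, or if a joint passes its speed limit or range.

## Working session

There is one attempt and no reset: what is moved stays moved. The work goes in short steps, Python scripts to look and compute and a tool call to move; the robot and the scene stay as the last step left them, time stands still between calls to the robot, and variables do not carry over. Pictures are saved under pics/ and viewed, at most 10 in all, crops included, and the job is handed in when it is done.

Besides the shell and the picture viewer there is one more tool, called after ">>>" as name(argument=value, ...) on one line, values as JSON. play_rows: Moves the arm, as the interface text tells. Scaled input: -1 to 1 covers 0.1 m each way for a shift and 360 degrees each way for a turn. Its arguments: {"type":"object","properties":{"motion":{"type":"array"},"jaw":{"type":"number"},"squeeze":{"type":"number"}},"required":["motion"]}

```bash
mkdir -p pics; ls
python3 - <<'E'
from workcell import monitor, viewer, r
import cv2,numpy as np
print(monitor.sense(), r.tcp_to_grasp)
for n in("top","side","wrist"):
    c=viewer.camera(n); cv2.imwrite(f"pics/{n}0.png",c["img"][:,:,::-1])
    print(n,{k:v for k,v in c.items() if k!="img"})
E
```

```text
pics
{'time': 0.0, 'joints': array([ 9.66704749e-01,  1.81499249e-01,  1.60797195e+00,  1.15514653e-05,
        1.35377667e+00, -2.06285807e-01]), 'qvel': array([ 1.30754424e-03, -9.61688488e-04, -3.89609757e-05,  9.08549227e-04,
        2.68094513e-04, -1.37170283e-04]), 'joint_torque': array([ 7.70252809e-04, -4.33870840e+01, -3.41851974e+01,  7.02568609e-02,
        3.82586836e-02, -1.46194893e-04]), 'tcp_pos': array([0.22249016, 0.52976853, 0.30185096]), 'tool_rot': array([ 1.97595122e-01,  9.80283369e-01, -7.58372541e-04, -3.31419433e-04]), 'ft_force': array([0.55349271, 0.59481146, 1.0123803 ]), 'wrist_torque': array([-0.00143942,  0.01547765, -0.00114016]), 'gripper_force': 0.0, 'finger_gap': 0.08816505922586663} 0.0453
top {'fov_y': 55.903363503652656, 'cx': 278.57080105117893, 'cy': 209.1958530000264, 'xyz': array([ 0.39453455, -0.02469161,  1.16503239]), 'rotation': array([ 0.70993688, -0.70401182,  0.01330521, -0.01341483])}
side {'fov_y': 42.32703464221005, 'cx': 277.04592236054214, 'cy': 210.1412020003767, 'xyz': array([-0.61542818, -1.11226799,  1.08077437]), 'rotation': array([ 0.81878879, -0.33285397,  0.17869636, -0.43227395])}
wrist {'fov_y': 64.98064307227669, 'cx': 274.8685865095929, 'cy': 211.2469689954077, 'hand_eye': array([[-1.04186673e-04, -9.49575236e-01, -3.13539250e-01,
         8.22013208e-02],
       [ 9.99999860e-01, -2.61617201e-04,  4.60033494e-04,
        -6.33606077e-04],
       [-5.18863675e-04, -3.13539158e-01,  9.49575130e-01,
        -8.11403349e-02],
       [ 0.00000000e+00,  0.00000000e+00,  0.00000000e+00,
         1.00000000e+00]])}
```

View pics/top0.png

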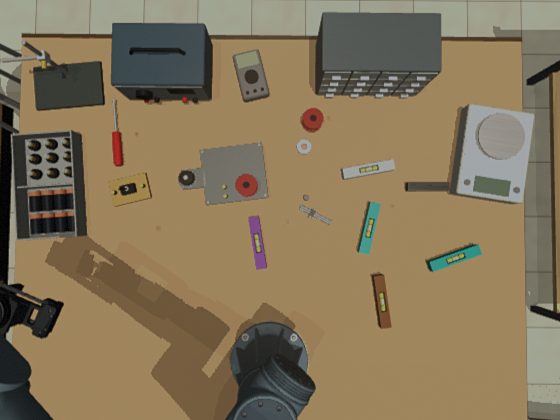

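View pics/side0.png

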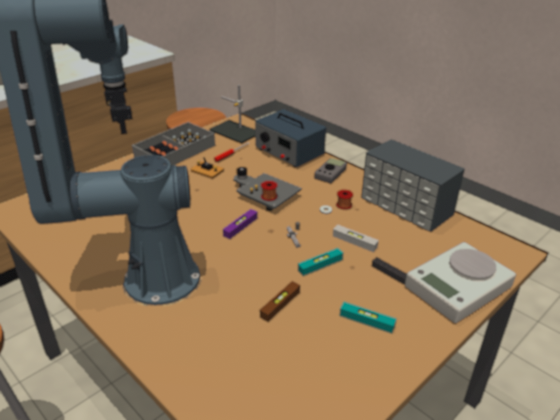

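Candidates for the level in the top view: pale grey bar (368,169), purple (258,242), turquoise (369,228) and (454,258), brown (381,300), and the dark iron bar (428,187). I choose the grey bar at (368,169). The platform is at (235,173), with its knob at (186,178) on the left, so platform +x is roughly world +y and the bare strip is on the far side.

```bash
cat > h.py <<'E'
from workcell import monitor, viewer, r
import cv2,numpy as np
from scipy.spatial.transform import Rotation as R
def cam(n):
    s=monitor.sense(); c=viewer.camera(n)
    if n=="wrist":
        T=np.eye(4);T[:3,:3]=R.from_quat(s["tool_rot"]).as_matrix();T[:3,3]=s["tcp_pos"]
        T=T@c["hand_eye"]; c["M"]=T[:3,:3];c["p"]=T[:3,3]
    else: c["M"]=R.from_quat(c["rotation"]).as_matrix();c["p"]=c["xyz"]
    c["f"]=210/np.tan(np.radians(c["fov_y"]/2)); return c
def ray(c,uv,z):
    uv=np.atleast_2d(np.float64(uv))
    d=np.c_[(uv[:,0]-c["cx"])/c["f"],(uv[:,1]-c["cy"])/c["f"],np.ones(len(uv))]@c["M"].T
    return c["p"]+d*((z-c["p"][2])/d[:,2])[:,None]
def proj(c,P):
    q=(np.atleast_2d(P)-c["p"])@c["M"]
    return np.c_[q[:,0]/q[:,2]*c["f"]+c["cx"],q[:,1]/q[:,2]*c["f"]+c["cy"]]
def to_tool(dw):   # world shift -> tool axes in units of the moves
    return R.from_quat(monitor.sense()["tool_rot"]).inv().apply(dw)/0.1
def save(c,name,box=None,k=1):
    im=c["img"][:,:,::-1]
    if box: im=im[box[1]:box[3],box[0]:box[2]]
    cv2.imwrite(f"pics/{name}.png",cv2.resize(im,None,fx=k,fy=k,interpolation=cv2.INTER_CUBIC))
E
python3 - <<'E'
from h import *
c=cam("top"); print(proj(c,[[0,0,0.0]]))
im=c["img"]; hsv=cv2.cvtColor(im,cv2.COLOR_RGB2HSV)
m=((hsv[:,:,1]<50)&(hsv[:,:,2]>90)).astype(np.uint8)
for nm,(x0,y0,x1,y1),z in(("level",(335,150,402,188),.03),("plate",(195,135,275,210),.038)):
    mm=np.zeros_like(m);mm[y0:y1,x0:x1]=m[y0:y1,x0:x1]
    mm=cv2.morphologyEx(mm,cv2.MORPH_CLOSE,np.ones((7,7)))
    k=max(cv2.findContours(mm,0,1)[0],key=cv2.contourArea)
    P=ray(c,k[:,0],z)
    rc=cv2.minAreaRect((P[:,:2]*1000).astype(np.float32)); print(nm,rc,cv2.boxPoints(rc).tolist())
print("knob",ray(c,[186,178],.075), "sw",ray(c,[130,189],.016))
save(c,"crop",(170,125,410,215),3.3)
E
```

```text
[[268.92875865 360.03602556]]
level ((556.8318481445312, -281.95074462890625), (32.24395751953125, 150.54464721679688), 11.044759750366211) [[526.588134765625, -211.1612091064453], [555.4288330078125, -358.9174499511719], [587.0755615234375, -352.74029541015625], [558.23486328125, -204.98403930664062]]
plate ((537.1731567382812, 117.90558624267578), (157.52232360839844, 202.29310607910156), 7.4794087409973145) [[445.9158630371094, 207.93922424316406], [472.2483825683594, 7.367283821105957], [628.430419921875, 27.8719482421875], [602.097900390625, 228.4438934326172]]
knob [[0.51990029 0.23227638 0.075     ]] sw [[0.49318281 0.40864556 0.016     ]]
```

View pics/crop.png

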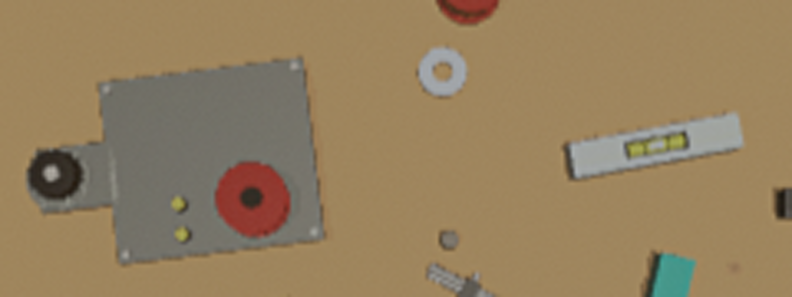

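The crop confirms the pale aluminium bar with a yellow vial, crop (655,147). The bare strip is on the far side of the plate and the knob is at crop (55,175). Moving over the platform first, for a close measurement on the way.

>>> play_rows(motion=[{"delta_pos":[-0.5,-0.3,0],"spin":0},{"delta_pos":[-1,-0.7,0],"spin":0},{"delta_pos":[-1,-1,0],"spin":0},{"delta_pos":[-1,-1,0],"spin":0}])

```text
time: 0.6
tcp_pos: [0.2757, 0.395, 0.3014]
tool_rot: [0.199, 0.98, -0.002, -0.001]
ft_force: [0.1, 0.1, -0.3]
finger_gap: 0.0883
gripper_force: 0.0
```

>>> play_rows(motion=[{"delta_pos":[-0.5,-0.5,0],"spin":0},{"delta_pos":[-1,-1,0],"spin":0},{"delta_pos":[-1,-1,0],"spin":0},{"delta_pos":[-1,-1,0],"spin":0}])

```text
time: 1.0
tcp_pos: [0.3313, 0.2653, 0.3029]
tool_rot: [0.2, 0.98, -0.0, 0.001]
ft_force: [-0.1, 0.3, 0.6]
finger_gap: 0.0881
gripper_force: 0.0
```

>>> play_rows(motion=[{"delta_pos":[-0.5,-0.5,0],"spin":0.024},{"delta_pos":[-1,-1,0],"spin":0.048},{"delta_pos":[-1,-1,0],"spin":0.072},{"delta_pos":[-1,-1,0],"spin":0.096},{"delta_pos":[-1,-1,0],"spin":0.12}])

```text
time: 1.5
tcp_pos: [0.3838, 0.1368, 0.3029]
tool_rot: [0.547, 0.837, 0.0, -0.0]
ft_force: [-0.3, -0.1, 0.6]
finger_gap: 0.0876
gripper_force: 0.0
```

Run:
```python
from h import *
c=cam("wrist"); save(c,"w1"); import pickle; pickle.dump(c,open("w1.pkl","wb"))
```

```text
(no output)
```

View pics/w1.png

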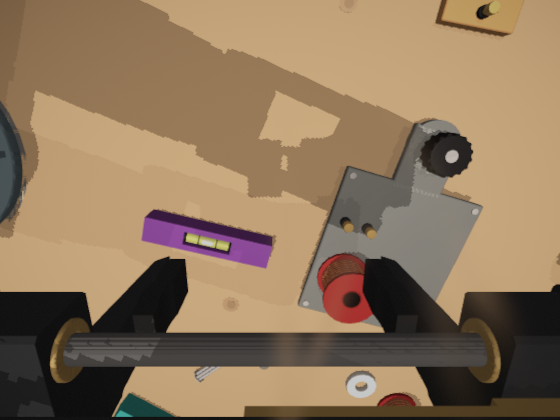

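The platform is visible with plate corners at (348,167), (481,206) and (300,304). The knob's white cap is at (452,157), and the terminals and coil are on the robot side.

Run:
```python
from h import *
import pickle
c=pickle.load(open("w1.pkl","rb"))
A,B,C=ray(c,[[348,167],[481,206],[300,304]],.038)
print(A,B,C,np.linalg.norm(A-B),np.linalg.norm(A-C))
ctr=(B+C)/2; x1=(A-C)[:2]; y1=(A-B)[:2]
a1=np.degrees(np.arctan2(x1[1],x1[0])); a2=np.degrees(np.arctan2(y1[1],y1[0]))-90
print("ctr",ctr,a1,a2)
K=ray(c,[452,157],.075)[0]; print("knob",K)
d=(K-ctr)[:2]; print("dist",np.linalg.norm(d),np.degrees(np.arctan2(d[1],d[0])))
# top camera
t=cam("top"); Q=ray(t,np.array([[102,85],[302,58],[325,238],[122,265]])/3.3+[170,125],.038); print(Q.mean(0),ray(t,np.array([50,173])/3.3+[170,125],.075))
s=(Q[0]+Q[3]-Q[1]-Q[2])[:2];print(np.degrees(np.arctan2(s[1],s[0])))
```

```text
[0.44736453 0.1831002  0.038     ] [0.60142527 0.20351316 0.038     ] [0.47217277 0.01025248 0.038     ] 0.15540721082290018 0.1746189677033404
ctr [0.53679902 0.10688282 0.038     ] 98.16768674331226 -262.45230833004996
knob [0.52176403 0.23363586 0.075     ]
dist 0.1276416211750676 96.76461287768689
[0.53717953 0.10260052 0.038     ] [[0.52147812 0.23464957 0.075     ]]
98.14753631255911
```

>>> play_rows(motion=[{"delta_pos":[-0.5,0.1,0],"spin":0.018},{"delta_pos":[-1,0.3,0],"spin":0.036},{"delta_pos":[-1,0.3,0],"spin":0.036}])

```text
time: 1.9
tcp_pos: [0.4544, 0.0563, 0.303]
tool_rot: [0.634, 0.773, 0.0, 0.001]
ft_force: [0.3, 0.1, 0.7]
finger_gap: 0.0882
gripper_force: 0.0
```

>>> play_rows(motion=[{"delta_pos":[-0.5,0.5,0],"spin":0},{"delta_pos":[-1,0.8,0],"spin":0},{"delta_pos":[-1,0.8,0],"spin":0}])

```text
time: 2.2
tcp_pos: [0.5515, -0.0247, 0.3025]
tool_rot: [0.632, 0.775, 0.0, 0.0]
ft_force: [-0.8, 1.1, -0.3]
finger_gap: 0.0879
gripper_force: 0.0
```

>>> play_rows(motion=[{"delta_pos":[-0.5,0,0],"spin":0},{"delta_pos":[-1,0,0],"spin":0},{"delta_pos":[-1,0,0],"spin":0}])

```text
time: 2.5
tcp_pos: [0.57, -0.1259, 0.3023]
tool_rot: [0.634, 0.773, -0.001, 0.0]
ft_force: [0.4, 0.2, 0.4]
finger_gap: 0.0881
gripper_force: 0.0
```

Run:
```python
from h import *
c=cam("wrist"); save(c,"w2"); im=c["img"]; hsv=cv2.cvtColor(im,cv2.COLOR_RGB2HSV)
print(proj(c,[.557,-.282,.03]))
m=((hsv[:,:,1]<40)&(hsv[:,:,2]>120)).astype(np.uint8); m=cv2.morphologyEx(m,cv2.MORPH_CLOSE,np.ones((9,9)))
for k in sorted(cv2.findContours(m,0,1)[0],key=cv2.contourArea)[-4:]:
    P=ray(c,k[:,0],.03); rc=cv2.minAreaRect((P[:,:2]*1000).astype(np.float32)); print(cv2.boundingRect(k),rc)
```

```text
[[240.54794635 299.38476261]]
(308, 143, 37, 36) ((618.77978515625, -94.12698364257812), (38.88327407836914, 37.68690872192383), 11.310136795043945)
(119, 117, 58, 76) ((427.79681396484375, -125.98816680908203), (96.45134735107422, 31.005786895751953), 52.65804672241211)
(293, 0, 80, 38) ((591.1901245117188, 37.67475128173828), (73.61809539794922, 30.879074096679688), 11.300317764282227)
(225, 244, 28, 89) ((553.4115600585938, -269.36004638671875), (30.48956298828125, 123.26543426513672), 10.959575653076172)
```

View pics/w2.png

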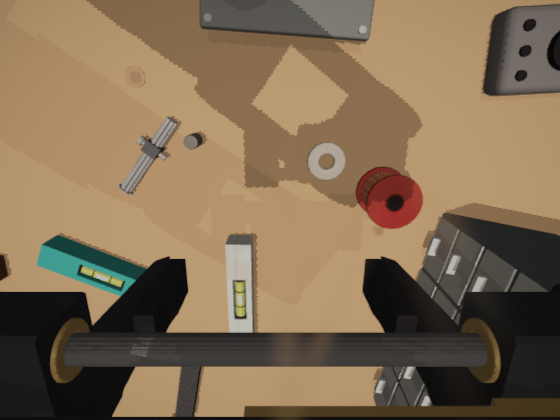

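The grey level is at (240,285), partly hidden by the gripper. Its centre works out to about (0.556,-0.282) with yaw 101°, which agrees with the top view.

>>> play_rows(motion=[{"delta_pos":[-0.5,-0.15,0.35],"spin":0},{"delta_pos":[-1,-0.3,0.7],"spin":0},{"delta_pos":[-1,-0.3,0.7],"spin":0}])

```text
time: 2.85
tcp_pos: [0.5584, -0.2254, 0.2303]
tool_rot: [0.633, 0.774, -0.0, -0.001]
ft_force: [0.3, -0.3, 0.3]
finger_gap: 0.0881
gripper_force: 0.0
```

>>> play_rows(motion=[{"delta_pos":[-0.5,-0.14,0.3],"spin":0},{"delta_pos":[-0.51,-0.14,0.8],"spin":0},{"delta_pos":[-0.51,-0.14,0.8],"spin":0}])

```text
time: 3.15
tcp_pos: [0.5527, -0.2758, 0.1466]
tool_rot: [0.633, 0.774, 0.0, -0.005]
ft_force: [-1.0, 0.9, -0.5]
finger_gap: 0.0883
gripper_force: 0.0
```

Run:
```python
from h import *
s=monitor.sense(); print(s["tcp_pos"],s["tool_rot"],to_tool(np.array([.556,-.2825,.067])-s["tcp_pos"]))
c=cam("top"); im=c["img"]
hsv=cv2.cvtColor(cam("wrist")["img"],cv2.COLOR_RGB2HSV)
```

```text
[ 0.55269269 -0.27584036  0.14658469] [ 6.33347951e-01  7.73848214e-01  4.04398728e-05 -5.41427442e-03] [-0.07852744  0.02465876  0.7950639 ]
```

>>> play_rows(motion=[{"delta_pos":[0,0,0.4],"spin":0},{"delta_pos":[0,0,0.7],"spin":0},{"delta_pos":[0,0,0.84],"spin":0},{"delta_pos":[0,0,0.84],"spin":0},{"delta_pos":[0,0,0.84],"spin":0}])

```text
time: 3.75
tcp_pos: [0.5569, -0.2787, 0.0709]
tool_rot: [0.634, 0.774, 0.0, 0.001]
ft_force: [0.1, -0.1, 0.9]
finger_gap: 0.0877
gripper_force: 0.0
```

>>> play_rows(motion=[{"delta_pos":[0,0,0],"spin":0},{"delta_pos":[0,0,0],"spin":0},{"delta_pos":[0,0,0],"spin":0},{"delta_pos":[0,0,0],"spin":0},{"delta_pos":[0,0,0],"spin":0}], jaw=1, squeeze=25)

```text
time: 4.25
tcp_pos: [0.5554, -0.2788, 0.0689]
tool_rot: [0.634, 0.773, 0.0, 0.0]
ft_force: [0.2, 0.1, 0.3]
finger_gap: 0.0503
gripper_force: 0.0
```

>>> play_rows(motion=[{"delta_pos":[0,0,0],"spin":0},{"delta_pos":[0,0,0],"spin":0},{"delta_pos":[0,0,0],"spin":0}])

```text
time: 4.55
tcp_pos: [0.5554, -0.2787, 0.0686]
tool_rot: [0.634, 0.773, 0.0, -0.0]
ft_force: [0.9, -0.3, 0.2]
finger_gap: 0.0299
gripper_force: 25.0
```

>>> play_rows(motion=[{"delta_pos":[0,0,-0.3],"spin":0},{"delta_pos":[0,0,-0.7],"spin":0},{"delta_pos":[0,0,-1],"spin":0}])

```text
time: 4.85
tcp_pos: [0.5552, -0.2785, 0.1696]
tool_rot: [0.634, 0.773, -0.0, -0.0]
ft_force: [0.7, -0.6, -3.3]
finger_gap: 0.0299
gripper_force: 25.0
```

>>> play_rows(motion=[{"delta_pos":[0.4,0.1,-0.4],"spin":0},{"delta_pos":[0.8,0.2,-0.8],"spin":0},{"delta_pos":[1,0.3,-1],"spin":0},{"delta_pos":[1,0.3,-1],"spin":0.0097}])

```text
time: 5.25
tcp_pos: [0.5674, -0.1717, 0.2735]
tool_rot: [0.656, 0.754, 0.002, 0.003]
ft_force: [0.4, -0.7, -3.8]
finger_gap: 0.0298
gripper_force: 25.0
```

>>> play_rows(motion=[{"delta_pos":[0.4,0.1,0],"spin":0},{"delta_pos":[0.8,0.2,0],"spin":0},{"delta_pos":[1,0.2,0],"spin":0},{"delta_pos":[1,0.2,0],"spin":0},{"delta_pos":[1,0.2,0],"spin":0}])

```text
time: 5.75
tcp_pos: [0.5712, -0.0727, 0.268]
tool_rot: [0.657, 0.754, -0.0, -0.0]
ft_force: [-1.5, -1.0, -3.6]
finger_gap: 0.0297
gripper_force: 25.0
```

Run:
```python
from h import *
import pickle
s=monitor.sense(); print(s["tcp_pos"],s["tool_rot"],s["ft_force"],s["finger_gap"])
c=cam("wrist"); pickle.dump((c,s),open("w3.pkl","wb")); save(c,"w3")
t=cam("top"); pickle.dump(t,open("t3.pkl","wb"))
```

```text
[ 0.57119548 -0.07267227  0.2680134 ] [ 6.57030208e-01  7.53863963e-01 -4.49471720e-04 -4.78952518e-04] [-1.49061538 -1.032104   -3.55092465] 0.02969560967085982
```

View pics/w3.png

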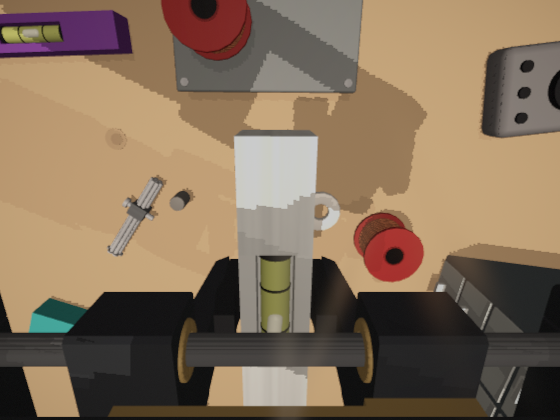

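Run:
```python
from h import *
import pickle
c,s=pickle.load(open("w3.pkl","rb"))
Rt=R.from_quat(s["tool_rot"]); E=ray(c,[[236,132],[316,132]],s["tcp_pos"][2]-.0386)
print("end in tool",Rt.inv().apply(E-s["tcp_pos"]))
P=ray(c,[[177,92],[357,91]],.038); print("corners",P,np.linalg.norm(P[0]-P[1])); d=P[0]-P[1]; y=np.degrees(np.arctan2(d[1],d[0]))%360-90; print("yaw",y)
ex=np.r_[np.cos(np.radians(y)),np.sin(np.radians(y)),0]; print("ctr",P.mean(0)+.09*ex)
a=np.radians(97.8);ex=np.r_[np.cos(a),np.sin(a),0];ey=np.r_[-ex[1],ex[0],0]
print("tool x yaw",np.degrees(np.arctan2(*Rt.as_matrix()[[1,0],0])))
```

```text
end in tool [[ 0.07149812 -0.01448663  0.03862837]
 [ 0.07149848  0.01385798  0.03859132]]
corners [[0.47173726 0.00476047 0.038     ]
 [0.62986744 0.0273879  0.038     ]] 0.15974088939535186
yaw 98.14338538569439
ctr [0.53805377 0.10516669 0.038     ]
tool x yaw 97.85243170327412
```

The level is held squarely, with its end edge at (236–316,132) and its centre 3.5 mm behind the TCP. The platform's -x corners are at (177,92) and (357,91).

>>> play_rows(motion=[{"delta_pos":[0.4,0.1,0],"spin":0},{"delta_pos":[0.8,0.2,0],"spin":0},{"delta_pos":[1,0.2,0],"spin":0}])

```text
time: 6.15
tcp_pos: [0.5783, 0.03, 0.2686]
tool_rot: [0.658, 0.753, 0.0, -0.0]
ft_force: [0.8, 0.3, -4.0]
finger_gap: 0.0296
gripper_force: 25.0
```

>>> play_rows(motion=[{"delta_pos":[0.4,0.1,0.2],"spin":0},{"delta_pos":[0.74,0.13,0.6],"spin":0},{"delta_pos":[0.74,0.13,1],"spin":0},{"delta_pos":[0.74,0.13,1],"spin":0},{"delta_pos":[0.74,0.13,1],"spin":0}])

```text
time: 6.65
tcp_pos: [0.5807, 0.1027, 0.1685]
tool_rot: [0.658, 0.753, -0.001, -0.001]
ft_force: [0.4, 0.1, -2.6]
finger_gap: 0.0298
gripper_force: 25.0
```

Run:
```python
from h import *
s=monitor.sense(); print(s["tcp_pos"],s["tool_rot"],s["ft_force"],to_tool(np.array([.580,.1044,.1096])-s["tcp_pos"]))
```

```text
[0.58070494 0.1027408  0.16849982] [ 6.57943694e-01  7.53066433e-01 -7.77789811e-04 -6.61244948e-04] [ 0.44187344  0.07118241 -2.55596752] [ 0.01740423 -0.00355617  0.58900621]
```

>>> play_rows(motion=[{"delta_pos":[0.015,0,0.3],"spin":0},{"delta_pos":[0.015,0,0.5],"spin":0},{"delta_pos":[0.015,0,0.58],"spin":0},{"delta_pos":[0.015,0,0.6],"spin":0},{"delta_pos":[0.015,0,0.6],"spin":0}])

```text
time: 7.15
tcp_pos: [0.5819, 0.1047, 0.1105]
tool_rot: [0.658, 0.753, 0.001, 0.001]
ft_force: [-0.3, -0.5, -3.2]
finger_gap: 0.0297
gripper_force: 25.0
```

>>> play_rows(motion=[{"delta_pos":[0,0,0.01],"spin":0},{"delta_pos":[0,0,0.02],"spin":0},{"delta_pos":[0,0,0.02],"spin":0}])

```text
time: 7.45
tcp_pos: [0.5808, 0.1054, 0.1073]
tool_rot: [0.657, 0.753, 0.0, 0.0]
ft_force: [-0.0, -0.0, -3.5]
finger_gap: 0.0296
gripper_force: 25.0
```

>>> play_rows(motion=[{"delta_pos":[0,0,0.01],"spin":0},{"delta_pos":[0,0,0.01],"spin":0},{"delta_pos":[0,0,0.01],"spin":0}])

```text
time: 7.75
tcp_pos: [0.5808, 0.1055, 0.1063]
tool_rot: [0.657, 0.754, 0.0, 0.0]
ft_force: [-1.3, 1.2, 2.0]
finger_gap: 0.0298
gripper_force: 25.0
```

>>> play_rows(motion=[{"delta_pos":[0,0,0],"spin":0},{"delta_pos":[0,0,0],"spin":0},{"delta_pos":[0,0,0],"spin":0},{"delta_pos":[0,0,0],"spin":0},{"delta_pos":[0,0,0],"spin":0}], jaw=0.45)

```text
time: 8.25
tcp_pos: [0.5805, 0.1053, 0.1057]
tool_rot: [0.658, 0.753, 0.0, 0.0]
ft_force: [0.0, 0.6, 0.1]
finger_gap: 0.0481
gripper_force: 0.0
```

>>> play_rows(motion=[{"delta_pos":[0,0,-0.3],"spin":0},{"delta_pos":[0,0,-0.7],"spin":0},{"delta_pos":[0,0,-1],"spin":0},{"delta_pos":[0,0,-1],"spin":0}])

```text
time: 8.65
tcp_pos: [0.5833, 0.1054, 0.211]
tool_rot: [0.657, 0.754, 0.003, 0.004]
ft_force: [0.2, 0.0, 0.3]
finger_gap: 0.0481
gripper_force: 0.0
```

>>> play_rows(motion=[{"delta_pos":[0.4,-0.1,0],"spin":0},{"delta_pos":[0.8,-0.3,0],"spin":0},{"delta_pos":[1,-0.42,0],"spin":0},{"delta_pos":[1,-0.42,0],"spin":0}], jaw=0.2)

```text
time: 9.05
tcp_pos: [0.5228, 0.2009, 0.2044]
tool_rot: [0.656, 0.755, -0.001, -0.001]
ft_force: [-0.1, -0.1, 0.4]
finger_gap: 0.0706
gripper_force: 0.0
```

>>> play_rows(motion=[{"delta_pos":[0.35,0,0],"spin":0},{"delta_pos":[0.35,0,0.2],"spin":0},{"delta_pos":[0.35,0,0.2],"spin":0},{"delta_pos":[0.35,0,0.2],"spin":0}])

```text
time: 9.45
tcp_pos: [0.5206, 0.2325, 0.1849]
tool_rot: [0.658, 0.753, -0.001, -0.0]
ft_force: [0.9, -0.3, 0.3]
finger_gap: 0.0706
gripper_force: 0.0
```

Run:
```python
from h import *
s=monitor.sense(); print(s["joints"],s["tcp_pos"],s["tool_rot"],s["finger_gap"],to_tool(np.array([.520,.2338,.112])-s["tcp_pos"]))
```

```text
[ 2.12146541e-01  3.03895873e-01  1.71310924e+00 -3.68410899e-04
  1.12662406e+00  7.70947247e-02] [0.52055781 0.23253895 0.18488686] [ 6.57723430e-01  7.53258803e-01 -9.15654565e-04 -4.75461705e-04] 0.07055208682999267 [ 0.01360318 -0.00236596  0.72886827]
```

>>> play_rows(motion=[{"delta_pos":[0.01,0,0.4],"spin":0},{"delta_pos":[0.01,0,0.7],"spin":0},{"delta_pos":[0.01,0,0.73],"spin":0},{"delta_pos":[0.01,0,0.73],"spin":0},{"delta_pos":[0.01,0,0.73],"spin":0}])

```text
time: 9.95
tcp_pos: [0.522, 0.2343, 0.1146]
tool_rot: [0.658, 0.753, 0.001, 0.001]
ft_force: [-0.6, 0.9, 0.9]
finger_gap: 0.0705
gripper_force: 0.0
```

>>> play_rows(motion=[{"delta_pos":[0,0,0],"spin":0},{"delta_pos":[0,0,0],"spin":0},{"delta_pos":[0,0,0],"spin":0},{"delta_pos":[0,0,0],"spin":0},{"delta_pos":[0,0,0],"spin":0}], jaw=1, squeeze=20)

```text
time: 10.45
tcp_pos: [0.522, 0.2347, 0.1134]
tool_rot: [0.658, 0.753, 0.002, 0.001]
ft_force: [5.6, 1.9, -2.3]
finger_gap: 0.0393
gripper_force: 20.0
```

>>> play_rows(motion=[{"delta_pos":[0,0.01,0],"spin":0.02},{"delta_pos":[0,0.01,0],"spin":0.04},{"delta_pos":[0,0.01,0],"spin":0.06},{"delta_pos":[0,0.01,0],"spin":0.08},{"delta_pos":[0,0.01,0],"spin":0.1}])

```text
time: 10.95
tcp_pos: [0.5224, 0.2346, 0.1137]
tool_rot: [0.859, 0.511, 0.001, 0.001]
ft_force: [1.2, -1.6, 3.8]
finger_gap: 0.0394
gripper_force: 20.0
```

>>> play_rows(motion=[{"delta_pos":[0,0,0],"spin":0.02},{"delta_pos":[0,0,0],"spin":0.04},{"delta_pos":[0,0,0],"spin":0.06},{"delta_pos":[0,0,0],"spin":0.08},{"delta_pos":[0,0,0],"spin":0.1}])

```text
time: 11.45
tcp_pos: [0.5226, 0.2343, 0.1141]
tool_rot: [0.975, 0.221, 0.001, 0.0]
ft_force: [-0.8, -2.9, 6.5]
finger_gap: 0.0395
gripper_force: 20.0
```

>>> play_rows(motion=[{"delta_pos":[0,0,0],"spin":0},{"delta_pos":[0,0,0],"spin":0},{"delta_pos":[0,0,0],"spin":0}])

```text
time: 11.75
tcp_pos: [0.5226, 0.2343, 0.1141]
tool_rot: [0.975, 0.223, 0.001, 0.0]
ft_force: [-0.4, -2.4, 6.2]
finger_gap: 0.0394
gripper_force: 20.0
```

>>> play_rows(motion=[{"delta_pos":[0,0,0],"spin":0},{"delta_pos":[0,0,0],"spin":0},{"delta_pos":[0,0,0],"spin":0},{"delta_pos":[0,0,0],"spin":0},{"delta_pos":[0,0,0],"spin":0}], jaw=0.2)

```text
time: 12.25
tcp_pos: [0.5213, 0.2346, 0.1125]
tool_rot: [0.975, 0.223, -0.0, -0.0]
ft_force: [0.7, 0.5, -0.6]
finger_gap: 0.0704
gripper_force: 0.0
```

>>> play_rows(motion=[{"delta_pos":[0,0,-0.3],"spin":0},{"delta_pos":[0,0,-0.7],"spin":0},{"delta_pos":[0,0,-1],"spin":0},{"delta_pos":[0,0,-1],"spin":0},{"delta_pos":[0,0,-1],"spin":0}])

```text
time: 12.75
tcp_pos: [0.5216, 0.2346, 0.2131]
tool_rot: [0.975, 0.223, 0.001, 0.0]
ft_force: [0.4, 0.0, -0.1]
finger_gap: 0.0705
gripper_force: 0.0
```

Run:
```python
from h import *
import pickle
s=monitor.sense(); print(s["joints"],s["tcp_pos"],s["tool_rot"])
c=cam("wrist"); save(c,"w4"); pickle.dump((c,s),open("w4.pkl","wb")); print(proj(c,[[.5805,.1009,.064],[.522,.2345,.075]]))
```

```text
[ 2.15229111e-01  2.68810659e-01  1.69335490e+00 -4.29172228e-05
  1.17815842e+00  1.33591640e+00] [0.52160665 0.23460326 0.21309585] [9.74779916e-01 2.23167454e-01 6.34110333e-04 2.60624294e-05]
[[470.90300111 224.27728758]
 [275.26447358 222.49434151]]
```

View pics/w4.png

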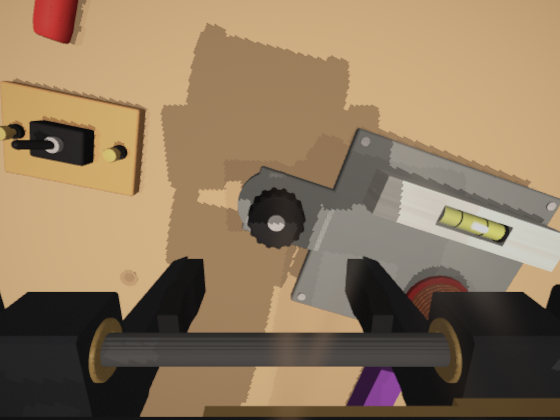

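The knob has turned. The level lies straight on the bare strip with its vial spanning (440,213) to (508,238), and the bubble sits right of the middle at about (480,227), i.e. towards the -x end, so that end is still the higher one.

```bash
cat >> h.py <<'E'
def bubble(c,ctr,name,yaw=98.,z=.064):
    a=np.radians(yaw);ex=np.r_[np.cos(a),np.sin(a)];ey=np.r_[-ex[1],ex[0]]
    u=np.arange(-40,40.01,.25)/1e3; v=np.arange(10,-10.01,-.25)/1e3
    U,V=np.meshgrid(u,v); P=np.c_[np.array(ctr)[:2]+U.reshape(-1,1)*ex+V.reshape(-1,1)*ey,np.full(U.size,z)]
    m=proj(c,P).astype(np.float32).reshape(*U.shape,2)
    w=cv2.remap(c["img"],m[:,:,0],m[:,:,1],cv2.INTER_CUBIC)
    cv2.imwrite(f"pics/{name}.png",cv2.resize(w[:,:,::-1],None,fx=2.4,fy=2.4))
    h=cv2.cvtColor(w,cv2.COLOR_RGB2HSV); np.save(name,w)
    return w,h,u*1e3,v*1e3
E
python3 - <<'E'
from h import *
import pickle
c,s=pickle.load(open("w4.pkl","rb"))
w,h,u,v=bubble(c,[.5805,.1009],"b1")
E
```

```text
(no output)
```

View pics/b1.png

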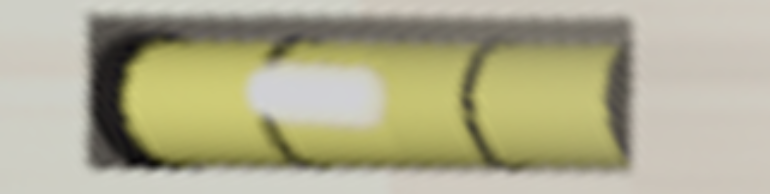

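The line apexes are at crop x≈262 and 466, and the bubble spans 246–384. The reading is about -5.1 mm, so the knob needs about 0.80 rad more clockwise (spin 0.127).

>>> play_rows(motion=[{"delta_pos":[0,0,0.4],"spin":0},{"delta_pos":[0,0,0.8],"spin":0},{"delta_pos":[0,0,0.99],"spin":0},{"delta_pos":[0,0,0.99],"spin":0},{"delta_pos":[0,0,0.99],"spin":0}])

```text
time: 13.3
tcp_pos: [0.5208, 0.2344, 0.1126]
tool_rot: [0.975, 0.223, -0.001, -0.0]
ft_force: [-0.6, 0.6, 0.4]
finger_gap: 0.0701
gripper_force: 0.0
```

>>> play_rows(motion=[{"delta_pos":[0,0,0],"spin":0},{"delta_pos":[0,0,0],"spin":0},{"delta_pos":[0,0,0],"spin":0},{"delta_pos":[0,0,0],"spin":0},{"delta_pos":[0,0,0],"spin":0}], jaw=1)

```text
time: 13.8
tcp_pos: [0.5222, 0.2342, 0.1146]
tool_rot: [0.975, 0.223, 0.001, 0.0]
ft_force: [1.6, -4.2, 2.9]
finger_gap: 0.0394
gripper_force: 20.0
```

>>> play_rows(motion=[{"delta_pos":[0,0,0],"spin":0.02},{"delta_pos":[0,0,0],"spin":0.04},{"delta_pos":[0,0,0],"spin":0.06},{"delta_pos":[0,0,0],"spin":0.08},{"delta_pos":[0,0,0],"spin":0.1}])

```text
time: 14.3
tcp_pos: [0.5222, 0.2341, 0.1149]
tool_rot: [0.996, -0.092, 0.001, 0.0]
ft_force: [-1.8, -3.8, 6.9]
finger_gap: 0.0394
gripper_force: 20.0
```

>>> play_rows(motion=[{"delta_pos":[0,0,0],"spin":0.02},{"delta_pos":[0,0,0],"spin":0.027},{"delta_pos":[0,0,0],"spin":0.027},{"delta_pos":[0,0,0],"spin":0.027}])

```text
time: 14.7
tcp_pos: [0.5222, 0.2342, 0.115]
tool_rot: [0.985, -0.173, 0.001, 0.0]
ft_force: [-1.3, -4.9, 7.3]
finger_gap: 0.0393
gripper_force: 20.0
```

>>> play_rows(motion=[{"delta_pos":[0,0,0],"spin":0},{"delta_pos":[0,0,0],"spin":0},{"delta_pos":[0,0,0],"spin":0},{"delta_pos":[0,0,0],"spin":0},{"delta_pos":[0,0,0],"spin":0}], jaw=0.2)

```text
time: 15.2
tcp_pos: [0.5213, 0.2346, 0.1135]
tool_rot: [0.985, -0.173, -0.0, 0.0]
ft_force: [0.9, -0.1, 0.1]
finger_gap: 0.0707
gripper_force: 0.0
```

>>> play_rows(motion=[{"delta_pos":[0,0,-0.3],"spin":0},{"delta_pos":[0,0,-0.7],"spin":0},{"delta_pos":[0,0,-1],"spin":0},{"delta_pos":[0,0,-1],"spin":0},{"delta_pos":[0,0,-1],"spin":0}])

```text
time: 15.7
tcp_pos: [0.5216, 0.2346, 0.2141]
tool_rot: [0.985, -0.173, 0.001, -0.0]
ft_force: [-0.3, 0.1, -1.4]
finger_gap: 0.0705
gripper_force: 0.0
```

Run:
```python
from h import *
import pickle
s=monitor.sense(); print(s["joints"],s["tcp_pos"],s["tool_rot"])
c=cam("wrist"); save(c,"w5"); pickle.dump((c,s),open("w5.pkl","wb")); print(proj(c,[[.5805,.1009,.064],[.522,.2345,.075]]))
bubble(c,[.5805,.1009],"b2")
```

```text
[2.15233943e-01 2.67528751e-01 1.69261575e+00 2.49414631e-05
 1.18005630e+00 2.13391461e+00] [0.52164548 0.23463041 0.21414059] [ 9.84909106e-01 -1.73070993e-01  6.39506933e-04 -2.74723056e-04]
[[437.53211041  70.38694796]
 [274.33779726 222.11069897]]
```

View pics/b2.png

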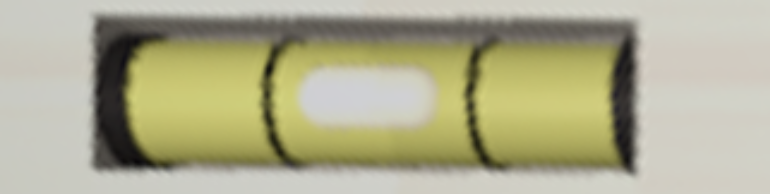

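The bubble spans 298–438 between lines at 265 and 470, so it is centred. The level sits about 2 mm from the bay along x. Next I move over the level and turn the tool so the fingers straddle the vial.

>>> play_rows(motion=[{"delta_pos":[0.3,0.3,0],"spin":-0.02},{"delta_pos":[0.6,0.6,0],"spin":-0.04},{"delta_pos":[1,1,0],"spin":-0.06},{"delta_pos":[1,1,0],"spin":-0.0775},{"delta_pos":[1,1,0],"spin":-0.0775}])

```text
time: 16.25
tcp_pos: [0.581, 0.1046, 0.2114]
tool_rot: [0.998, 0.068, -0.002, -0.0]
ft_force: [-0.2, -0.7, -0.8]
finger_gap: 0.0702
gripper_force: 0.0
```

Run:
```python
from h import *
s=monitor.sense(); print(s["tcp_pos"],s["tool_rot"],s["finger_gap"],to_tool(np.array([.5808,.0989,.139])-s["tcp_pos"]),np.degrees(np.arctan2(*R.from_quat(s["tool_rot"]).as_matrix()[[1,0],1])))
```

```text
[0.58098185 0.10459051 0.21142132] [ 9.97662277e-01  6.83121183e-02 -1.84737632e-03 -1.49605066e-04] 0.07016018304822605 [-0.00690326  0.05652509  0.72421237] -82.16595113747593
```

>>> play_rows(motion=[{"delta_pos":[0,0.05,0.3],"spin":0},{"delta_pos":[0,0.05,0.6],"spin":0},{"delta_pos":[0,0.05,0.7],"spin":0},{"delta_pos":[0,0.05,0.7],"spin":0},{"delta_pos":[0,0.05,0.7],"spin":0}])

```text
time: 16.75
tcp_pos: [0.5822, 0.1022, 0.1442]
tool_rot: [0.998, 0.069, 0.0, -0.0]
ft_force: [-0.3, -0.3, 0.3]
finger_gap: 0.0708
gripper_force: 0.0
```

>>> play_rows(motion=[{"delta_pos":[0,0,0.02],"spin":0},{"delta_pos":[0,0,0.04],"spin":0},{"delta_pos":[0,0,0.05],"spin":0},{"delta_pos":[0,0,0.05],"spin":0}])

```text
time: 17.15
tcp_pos: [0.5821, 0.1015, 0.139]
tool_rot: [0.998, 0.069, 0.0, 0.0]
ft_force: [-0.1, -0.4, -0.3]
finger_gap: 0.0704
gripper_force: 0.0
```

>>> play_rows(motion=[{"delta_pos":[-0.015,0.025,0.01],"spin":0},{"delta_pos":[-0.015,0.025,0.02],"spin":0},{"delta_pos":[-0.015,0.025,0.03],"spin":0},{"delta_pos":[-0.015,0.025,0.03],"spin":0}])

```text
time: 17.55
tcp_pos: [0.5808, 0.0987, 0.1355]
tool_rot: [0.998, 0.069, -0.0, -0.0]
ft_force: [-0.1, -0.2, 0.1]
finger_gap: 0.0707
gripper_force: 0.0
```

>>> play_rows(motion=[{"delta_pos":[0,0,0.01],"spin":0},{"delta_pos":[0,0,0.015],"spin":0},{"delta_pos":[0,0,0.02],"spin":0},{"delta_pos":[0,0,0.02],"spin":0}])

```text
time: 17.95
tcp_pos: [0.5809, 0.0988, 0.1336]
tool_rot: [0.998, 0.069, -0.0, -0.0]
ft_force: [0.9, 0.6, 0.1]
finger_gap: 0.0701
gripper_force: 0.0
```

>>> play_rows(motion=[{"delta_pos":[0,0,0.003],"spin":0},{"delta_pos":[0,0,0.006],"spin":0},{"delta_pos":[0,0,0.01],"spin":0},{"delta_pos":[0,0,0.01],"spin":0}])

```text
time: 18.35
tcp_pos: [0.5809, 0.0988, 0.1326]
tool_rot: [0.998, 0.069, -0.0, -0.0]
ft_force: [0.3, -0.1, 0.1]
finger_gap: 0.0707
gripper_force: 0.0
```

>>> play_rows(motion=[{"delta_pos":[0,0,0.003],"spin":0},{"delta_pos":[0,0,0.006],"spin":0},{"delta_pos":[0,0,0.01],"spin":0},{"delta_pos":[0,0,0.01],"spin":0}])

```text
time: 18.75
tcp_pos: [0.581, 0.0988, 0.1324]
tool_rot: [0.998, 0.069, 0.0, 0.0]
ft_force: [-3.1, -0.5, 6.6]
finger_gap: 0.0706
gripper_force: 3.0
```

>>> play_rows(motion=[{"delta_pos":[0,0,0.003],"spin":0},{"delta_pos":[0,0,0.006],"spin":0},{"delta_pos":[0,0,0.01],"spin":0},{"delta_pos":[0,0,0.01],"spin":0},{"delta_pos":[0,0,0.01],"spin":0}])

```text
time: 19.25
tcp_pos: [0.581, 0.0988, 0.1324]
tool_rot: [0.998, 0.07, 0.0, 0.0]
ft_force: [-6.8, 0.5, 13.2]
finger_gap: 0.0705
gripper_force: 6.6
```

>>> play_rows(motion=[{"delta_pos":[-0.004,0,0.001],"spin":0},{"delta_pos":[-0.008,0,0.002],"spin":0},{"delta_pos":[-0.008,0,0.003],"spin":0},{"delta_pos":[-0.008,0,0.003],"spin":0},{"delta_pos":[-0.008,0,0.003],"spin":0}])

```text
time: 19.75
tcp_pos: [0.5809, 0.0988, 0.1324]
tool_rot: [0.998, 0.069, 0.001, 0.0]
ft_force: [-4.6, 0.8, 13.3]
finger_gap: 0.0705
gripper_force: 6.3
```

>>> play_rows(motion=[{"delta_pos":[-0.004,0,0.001],"spin":0},{"delta_pos":[-0.01,0,0.003],"spin":0},{"delta_pos":[-0.01,0,0.003],"spin":0},{"delta_pos":[-0.01,0,0.003],"spin":0},{"delta_pos":[-0.01,0,0.003],"spin":0}])

```text
time: 20.25
tcp_pos: [0.5807, 0.0988, 0.1324]
tool_rot: [0.998, 0.069, 0.002, -0.0]
ft_force: [-1.1, 1.4, 10.9]
finger_gap: 0.0703
gripper_force: 5.7
```

Run:
```python
from h import *
c=cam("wrist"); print(proj(c,[.5808,.0989,.065]))
bubble(c,[.5808,.0989],"b3",z=.065)
s=cam("side"); q=proj(s,[.5808,.0989,.065])[0].astype(int); print(q)
def big(c,q,w,h,k): 
    x=np.clip(q[0]-w,0,560-2*w);y=np.clip(q[1]-h,0,420-2*h); return cv2.resize(c["img"][y:y+2*h,x:x+2*w,::-1],(400,300),interpolation=cv2.INTER_CUBIC)
a=np.hstack([big(c,proj(c,[.5808,.0989,.065])[0].astype(int),100,75,2),big(s,q,40,30,5)])
b=cv2.resize(cv2.imread("pics/b3.png"),(800,200)); cv2.imwrite("pics/f.png",np.vstack([a,b]))
print(monitor.sense()["ft_force"])
```

```text
[[274.18837546 271.60828928]]
[277 177]
[-1.07499725  0.45803026 11.47304582]
```

View pics/f.png

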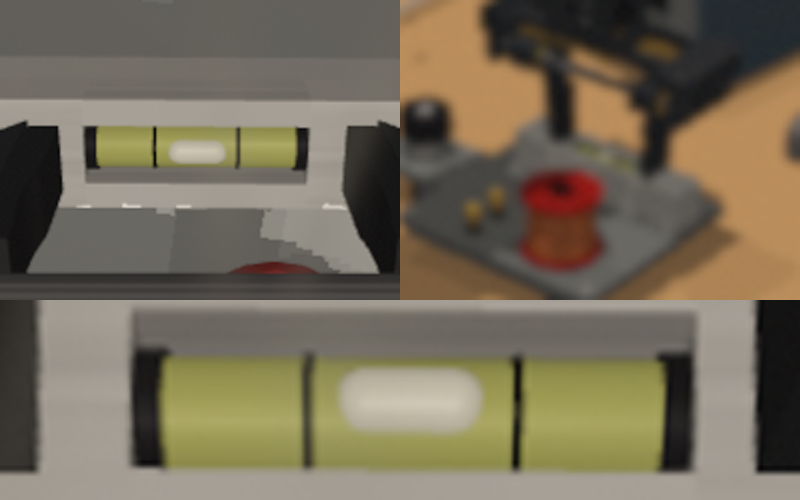

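While pressing, the bubble spans 338–484 (middle 411) between lines at 308 and 518 (middle 413), so it stays centred. Both fingertips are on the flat faces beside the vial. I'll raise the press slightly.

>>> play_rows(motion=[{"delta_pos":[-0.003,0,0.002],"spin":0},{"delta_pos":[-0.003,0,0.004],"spin":0},{"delta_pos":[-0.003,0,0.006],"spin":0},{"delta_pos":[-0.003,0,0.006],"spin":0},{"delta_pos":[-0.003,0,0.006],"spin":0}])

```text
time: 20.85
tcp_pos: [0.5807, 0.0988, 0.1323]
tool_rot: [0.998, 0.069, 0.002, 0.0]
ft_force: [-2.5, 1.7, 14.6]
finger_gap: 0.0707
gripper_force: 7.4
```

>>> play_rows(motion=[{"delta_pos":[0,0,0],"spin":0},{"delta_pos":[0,0,0],"spin":0},{"delta_pos":[0,0,0],"spin":0},{"delta_pos":[0,0,0],"spin":0},{"delta_pos":[0,0,0],"spin":0}])

```text
time: 21.35
tcp_pos: [0.5807, 0.0988, 0.1323]
tool_rot: [0.998, 0.069, 0.002, -0.0]
ft_force: [-2.6, 2.2, 14.8]
finger_gap: 0.0704
gripper_force: 7.4
```

Run:
```python
from h import *
s=monitor.sense(); print(s["ft_force"],s["tcp_pos"])
w,h,u,v=bubble(cam("wrist"),[.5808,.0989],"b4",z=.065)
b=cv2.cvtColor(w,cv2.COLOR_RGB2HSV)[40:46].mean(0)  # bubble rows: low saturation
x=u[(b[:,1]<70)&(abs(u)<18)]; d=u[(b[:,2]<90)&(abs(u)<15)]
print("bubble",x.min(),x.max(),"lines",d)
```

```text
[-2.62200188  2.24494042 14.81242516] [0.58066431 0.09878152 0.13233153]
bubble -6.0 8.0 lines [-9.5  -9.25 11.5  11.75 12.  ]
```

```bash
python3 -c "
from workcell import r
print(r.job_done())"
```

```text
the job is handed in; nothing more can be done
None
```

I handed the job in at about 21 s: the level lies flat on the bare strip, the foot is turned until the bubble is centred (about 0.2 mm off the middle of the lines), and the fingertips are still pressing on the level with about 15 N.

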